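Lower impression tray from the instrument tub into the sterilizing cassette

ROBOT

A 6-joint arm with a two-finger parallel gripper is mounted at the origin on the work surface. World frame = base frame: x ahead of the robot, y to its left, z up, the work surface at z = 0. Lengths are in m, angles in rad, forces in N, time in s.
With the tool pointing down it reaches from about 0.35 to 0.975 m from the base axis. Payload 7.1 kg.
Tool frame: the origin (TCP) lies between the finger pads; the fingertips stand 8 mm ahead of it and the grasp point (between the pads) lies 11 mm behind it; z points along the fingers, y is the direction in which the jaws open and shut (so a half turn about z gives the same grasp; the last joint's range is limited). The gripper opens to 88 mm and grips with 3 to 60 N. Pads are 20 mm wide; open, the fingers measure 115 mm over their backs; the gripper's body (75 mm by 178 mm) begins 61 mm behind the grasp point.
Start: joints at [1.094, 0.423, 1.63, -0, 1.089, -0.019], TCP at [0.276, 0.561, 0.196] pointing down, gripper open.
Joint ranges: [-3, 3], [-0.9, 2.11], [0.09, 2.58], [-1.31, 4.45], [0.11, 2.69], [-2.54, 2.54]. Speed limits (rad/s): [2.39, 2.39, 3.01, 3.14, 3.14, 3.14].

INTERFACE

Orientations are given as a unit quaternion [x, y, z, w].
In Python, from plant import ctrl gives the robot as it stands.
- The arm moves only by the shell command python3 -m crank 'ROWS' [FORCE]. ROWS is JSON, a list of rows, each an object of numbers: "ax", "ay", "az": the turn, a rotation vector about the tool's x, y, z in rad; "tx", "ty", "tz": the shift along the tool's x, y, z in m; "hand": the closure, from 0 (fully open) to 1 (shut). In form: [{"ax": .., "ay": .., "az": .., "tx": .., "ty": .., "tz": .., "hand": ..}, ...]. A call has 1 to 10 rows; each row shifts and turns the pose as measured when the row begins, along the tool's axes as they then stand; what a row does not reach is not made up. A row lasts 1/10 s, in which the tool goes at most 50 mm and 8.59 degrees, less where a joint would pass 70% of its speed; a pose out of reach is approached as far as the arm can. A call is refused whole if a number of a shift passes 0.05 or a number of a turn 0.15, either way. A call with a gripper value outside its range is refused whole. The fingers move at their own pace and stop on an object; FORCE is the grip in N (left out, the last holds). Time passes only in rows, so rows that do not move let the fingers close. It gives the time, the measured TCP pose, the force and the opening at its end, in the units of the state.
- ctrl.sense(): the state, without advancing time (a new reading comes with each control period).
- ctrl.get_image(name): name is "scene" or "top" or "wrist"; returns a dict with "pixels" (420x560x3 uint8, blue, green, red), "intrinsics" (3x3 intrinsics, pixels), "rvec" (rotation vector, rad) and "tvec" (3), from world to camera coordinates, as OpenCV has them. Camera axes: x right, y down, z forward; pixel columns grow to the right and rows downward; lengths in m; the calibration is good to about 2 mm. A picture is of the moment at which its call begins. There is no depth.
- ctrl.close_job(): hands the job in, once; it reports no verdict.
The state is a dict: "t": time; "joints": joint angles; "joint_velocities": joint speeds; "joint_torque": joint torques, N m; "tcp_pos": TCP position; "ee_rot": TCP orientation; "force": force on the tool from outside, world axes, zero at the start; "ft_torque": the same for the moment, N m; "finger_gap": finger opening in m.
Only numpy, scipy, OpenCV 4.12 (cv2) and the standard library are available. Lean on these libraries where they do the work, as an engineer would, in place of code of your own. Each camera call takes 0.05 s, during which the arm holds its last target. There are 200 camera calls.

TASK

Fetch the lower-jaw impression tray (the open horseshoe with a handle) out of the steel tub and lay it flat and right way up in the middle of the shallow sterilizing cassette, either way round. A plaster spatula lies across the tub above it: first move the spatula away and lay it flat and wholly on the rubber mat, before you move the tray. Set both down gently without dropping them, and leave everything else where it is.

Things in the scene. Friction and masses are not known exactly. Their poses are not given: they have to be found in the camera images.
- lower_tray: TARGET: open horseshoe tray, steel, 112 x 66 mm, 85 g, flat on the tub floor. Origin: underside, where the handle meets the horseshoe, on the symmetry line; z up. Handle: bar 14 wide, 12 high, x = -62 to 0, towards the tub's -x wall; a block stands close on its +y side. Horseshoe: channel 14 wide, outer rim 16 high, x = -3 to +50, middle empty, open to +x. Balances near the origin
- spatula: plaster spatula 200 mm long, lying across both long tub walls above the target, roughly along it. Origin: mid-length of its flat underside; z up. Dark wooden handle 18 wide, 14 high, x = -100 to +10; steel blade 26 wide, 3 thick, from there to x = +100. About 90 g, balances within 20 mm of the origin
- spatula_butt (a point): end of the spatula's handle, on its underside
- spatula_tip (a point): tip of the spatula's blade, on its underside
- tub: open metal tub, fixed, 156 (x) by 352 mm (y) outside, 60 mm high, walls and floor 3 mm; a 10 mm lip outside its long walls. Origin: centre of its underside. Three impression trays lie in it side by side along y, about 102 mm apart, the target in any of the three places
- mat: plain dark rubber mat, fixed, 240 mm (x) by 130 mm (y), 4 mm thick; origin: centre of its underside. It lies to the left or the right of the tub
- cassette: shallow open steel sterilizing cassette, fixed, inside 146 mm (x) by 92 mm (y), walls 24 mm high over all and 3 mm thick, floor 3 mm thick; origin: centre of its underside. A wire bail stands out 16 mm on its -x end. On the other side of the tub from the mat
- upper_tray: bystander in the tub: steel upper-jaw impression tray, same outline and handle as the target but its middle is filled by a palate plate; same origin and axes
- half_tray: bystander in the tub: steel half-arch impression tray, same handle but only one leg (the -y one); same origin and axes
- bur_block: bystander in the tub: steel block 12 (x) by 36 mm (y), 12 mm high, six small brass burs on top (to 20 mm). It stands crosswise beside the target's handle on the +y side, 6 to 13 mm from it: too close for a finger, anywhere from the handle's root to near its end; the rest of the handle has 25 mm free each side. Origin: centre of its underside
- gauge_block: bystander in the tub: plain dark steel block 12 (x) by 36 mm (y), 12 mm high, beside the handle of the upper tray in the same way; origin: centre of its underside
- bowl: bystander: green mixing bowl, 116 mm across, 60 mm high, at the back; origin: centre of its underside
- cast: bystander: plaster jaw cast 55 x 65 x 30 mm, at the back; origin: centre of its underside
- flask: bystander: aluminium denture flask 75 x 90 x 62 mm, at the back; origin: centre of its underside
- jar: bystander: amber jar, 64 mm across, 85 mm high, at the back; origin: centre of its underside

How it is judged:
On the way, in this order (a step that is already met when the one before it is completed fails the run):
1. the spatula lies wholly on the mat, released, and the lower tray is still where it was in the tub (within 20 mm) (x of spatula_butt in the frame of mat between -0.122 and 0.122 m and y of spatula_butt in the frame of mat between -0.067 and 0.067 m and z of each of spatula_butt, spatula_tip in the frame of mat below 0.01 m and x of spatula_tip in the frame of mat between -0.122 and 0.122 m and y of spatula_tip in the frame of mat between -0.067 and 0.067 m and contact force between the fingers and spatula below 0.1 N and linear speed of spatula below 0.02 m/s and distance of lower_tray from where it was at the start of the episode below 0.02 m), for 0.2 s.
2. the lower tray is held by the gripper, lifted clear of the tub (its underside above 65 mm) (height (world z) of lower_tray above 0.065 m and contact force between the fingers and lower_tray above 0.3 N), for 0.1 s.
At the end, for the whole second after the job is handed in: Lower tray on the cassette floor, origin within 30 mm of its centre along each side and 7 mm above its underside, upright within 0.08 rad; spatula flat (under 10 mm) on the mat, both ends over it (2 mm overhang allowed); both released and slower than 0.02 m/s (x of lower_tray in the frame of cassette between -0.03 and 0.03 m and y of lower_tray in the frame of cassette between -0.03 and 0.03 m and z of lower_tray in the frame of cassette below 0.007 m and angle between lower_tray's own z axis and vertical below 0.08 rad and contact force between the fingers and lower_tray below 0.1 N and linear speed of each of lower_tray, spatula below 0.02 m/s and x of spatula_butt in the frame of mat between -0.122 and 0.122 m and y of spatula_butt in the frame of mat between -0.067 and 0.067 m and z of each of spatula_butt, spatula_tip in the frame of mat below 0.01 m and x of spatula_tip in the frame of mat between -0.122 and 0.122 m and y of spatula_tip in the frame of mat between -0.067 and 0.067 m and contact force between the fingers and spatula below 0.1 N); the robot touches nothing.
It fails at once if the lower tray falls: over 0.6 m/s while not held (linear speed of lower_tray above 0.6 m/s and contact force between the fingers and lower_tray below 0.05 N).
It fails at once if the spatula falls: over 0.6 m/s while not held (linear speed of spatula above 0.6 m/s and contact force between the fingers and spatula below 0.05 N).
It fails at once if one of the other things is moved by more than 25 mm (distance of any of upper_tray, half_tray, bur_block, gauge_block, bowl, cast, flask, jar from where it was at the start of the episode above 0.025 m).
It also fails if it takes over 62 s, if anything falls off the work surface, if the arm or the gripper's body presses on something with over 40 N, if the wrist force passes 120 N, or if a joint passes its speed limit or range.

## Working session

There is one attempt and no reset: what is moved stays moved. The work goes in short steps, Python scripts to look and compute and a shell command to move; the robot and the scene stay as the last step left them, time stands still between calls to the robot, and variables do not carry over. Pictures are saved under pics/ and viewed, about 8 in all and at most 12, crops included, and the job is handed in when it is done.

```bash
ls; mkdir -p pics; cat > h.py <<'E'
import numpy as np, cv2
from plant import ctrl
from scipy.spatial.transform import Rotation as R
def snap(name,fn):
    d=ctrl.get_image(name); cv2.imwrite('pics/'+fn,d['pixels']); np.savez('pics/'+fn+'.npz',K=d['intrinsics'],r=d['rvec'],t=d['tvec']); return d
def ray(fn,uv,z):
    d=np.load('pics/'+fn+'.npz'); Rm=cv2.Rodrigues(d['r'])[0]; t=d['t'].reshape(3)
    c=-Rm.T@t; v=Rm.T@np.linalg.inv(d['K'])@np.array([uv[0],uv[1],1.]); return c+v*(z-c[2])/v[2]
def st():
    s=ctrl.sense(); print(s['t'],np.round(s['tcp_pos'],4),np.round(R.from_quat(s['ee_rot']).as_matrix(),3).tolist(),np.round(s['joints'],2),np.round(s['force'],1),s['finger_gap'])
    return s
def rel(p):
    "tool-frame shift to world p"
    s=ctrl.sense(); return R.from_quat(s['ee_rot']).inv().apply(np.array(p)-s['tcp_pos'])
E
python3 - <<'E'
from h import *
snap('top','top1.png'); snap('scene','scene1.png'); st()
E
```

```text
pics
0.1 [0.276  0.5602 0.195 ] [[-0.897, 0.442, -0.001], [0.442, 0.897, -0.001], [0.0, -0.001, -1.0]] [ 1.09  0.42  1.63  0.    1.09 -0.02] [ 0.5 -0.4  0.1] 0.08790575425493151
```

View pics/top1.png

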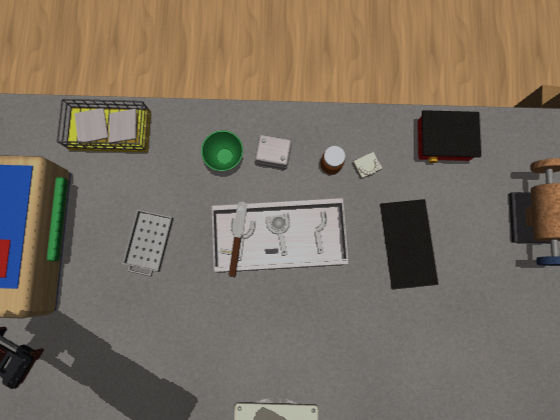

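View pics/scene1.png

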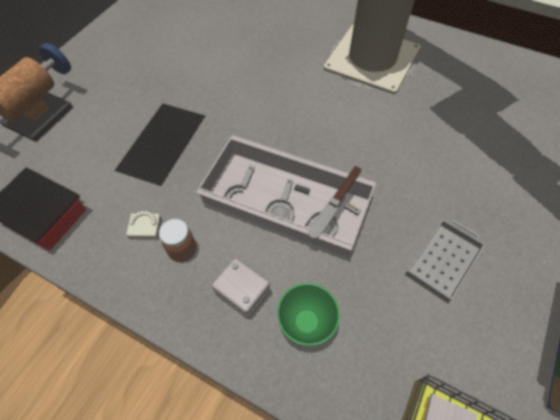

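The top view shows the spatula from butt (233,276) to tip (241,204), the mat centred near (409,244) and the cassette near (149,243). The target is the left tray in the tub, partly under the spatula. Next I measure positions.

```bash
python3 - <<'E'
from h import *
f='top1.png'
for n,uv,z in [('butt',(233,276),.074),('hroot',(238,236),.074),('tip',(241,204),.063),('tubA',(212,206),.06),('tubB',(344,200),.06),('tubC',(347,263),.06),('tubD',(214,271),.06),
 ('matTL',(381,203),.004),('matTR',(423,200),.004),('matBR',(437,285),.004),('matBL',(391,288),.004),
 ('casTL',(142,212),.024),('casTR',(172,217),.024),('casBR',(156,271),.024),('casBL',(127,264),.024)]:
    print(n,np.round(ray(f,uv,z),3))
g=cv2.imread('pics/'+f)
cv2.imwrite('pics/c.png',cv2.resize(g[190:290,200:300],None,fx=6,fy=6,interpolation=cv2.INTER_CUBIC))
print(ctrl.__class__)
E
```

```text
butt [0.434 0.118 0.074]
hroot [0.538 0.11  0.074]
tip [0.625 0.107 0.063]
tubA [0.618 0.184 0.06 ]
tubB [ 0.644 -0.169  0.06 ]
tubC [ 0.476 -0.178  0.06 ]
tubD [0.446 0.17  0.06 ]
matTL [ 0.65  -0.281  0.004]
matTR [ 0.662 -0.4    0.004]
matBR [ 0.426 -0.432  0.004]
matBL [ 0.414 -0.306  0.004]
casTL [0.602 0.382 0.024]
casTR [0.59  0.299 0.024]
casBR [0.442 0.332 0.024]
casBL [0.458 0.411 0.024]
<class 'host.Robot'>
```

View pics/c.png

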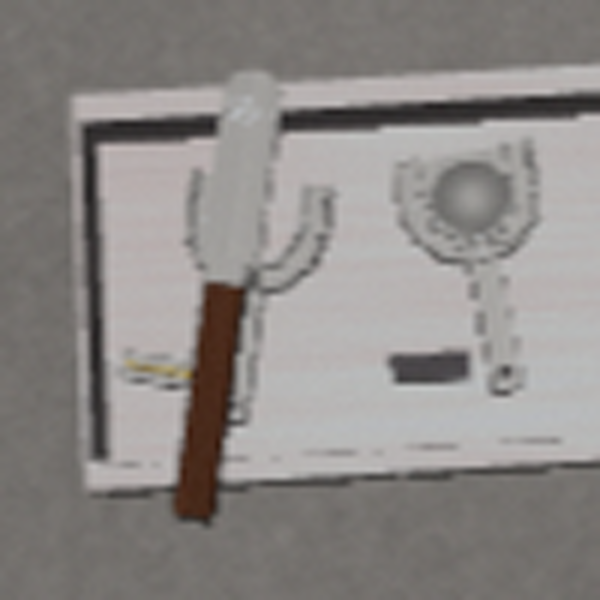

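The crop shows the lower tray as the left one. Its handle is mostly clear to the right of the spatula, and the bur block sits on the +y side about mid-handle. I move above the spatula next.

```bash
python3 -m crank '[{"az":-0.133},{"az":-0.133},{"az":-0.133},{"tz":-0.02},{"ty":-0.04},{"ty":-0.05},{"ty":-0.05},{"ty":-0.05,"tx":-0.03},{"ty":-0.05,"tx":-0.03},{"ty":-0.05,"tx":-0.03}]' 10; python3 - <<'E'
from h import *
st(); print(rel([.53,.112,.16]))
E
```

```text
0.1 [0.276  0.5602 0.195 ] [[-0.897, 0.442, -0.001], [0.442, 0.897, -0.001], [0.0, -0.001, -1.0]] [ 1.09  0.42  1.63  0.    1.09 -0.02] [ 0.5 -0.4  0.1] 0.08790575425493151
[-0.42596973 -0.28973447  0.03536191]$[0]: bad value
```

```bash
python3 -m crank '[{"ax":0,"ay":0,"az":-0.133,"tx":0,"ty":0,"tz":0,"hand":0},{"ax":0,"ay":0,"az":-0.133,"tx":0,"ty":0,"tz":-0.02,"hand":0},{"ax":0,"ay":0,"az":-0.133,"tx":0,"ty":0,"tz":0,"hand":0},{"ax":0,"ay":0,"az":0,"tx":0,"ty":-0.05,"tz":0,"hand":0},{"ax":0,"ay":0,"az":0,"tx":0,"ty":-0.05,"tz":0,"hand":0},{"ax":0,"ay":0,"az":0,"tx":-0.03,"ty":-0.04,"tz":0,"hand":0},{"ax":0,"ay":0,"az":0,"tx":-0.03,"ty":-0.04,"tz":0,"hand":0},{"ax":0,"ay":0,"az":0,"tx":-0.03,"ty":-0.04,"tz":0,"hand":0}]' 10; python3 - <<'E'
from h import *
st(); print(rel([.53,.112,.16]))
E
```

```text
t: 0.9
tcp_pos: [0.3528, 0.3345, 0.212]
ee_rot: [0.016, 1.0, -0.003, -0.002]
force: [1.5, 0.5, -0.4]
finger_gap: 0.0881
0.9 [0.3528 0.3345 0.212 ] [[-0.999, 0.032, -0.004], [0.032, 0.999, -0.006], [0.004, -0.006, -1.0]] [ 0.74  0.2   1.91 -0.    1.04 -0.8 ] [ 1.5  0.5 -0.4] 0.08814429473480678
[-0.18445208 -0.21640141  0.05244444]
```

```bash
python3 -m crank '[{"ax":0,"ay":0,"az":0.03,"tx":-0.035,"ty":-0.045,"tz":0,"hand":0},{"ax":0,"ay":0,"az":0,"tx":-0.035,"ty":-0.045,"tz":0,"hand":0},{"ax":0,"ay":0,"az":0,"tx":-0.035,"ty":-0.045,"tz":0,"hand":0},{"ax":0,"ay":0,"az":0,"tx":-0.035,"ty":-0.045,"tz":0.01,"hand":0},{"ax":0,"ay":0,"az":0,"tx":-0.035,"ty":-0.04,"tz":0.01,"hand":0},{"ax":0,"ay":0,"az":0,"tx":-0.02,"ty":-0.02,"tz":0.01,"hand":0},{"ax":0,"ay":0,"az":0,"tx":0,"ty":0,"tz":0,"hand":0}]' 10; python3 - <<'E'
from h import *
st(); print(rel([.53,.112,.16])); snap('wrist','w1.png')
E
```

```text
t: 1.6
tcp_pos: [0.5165, 0.1033, 0.1843]
ee_rot: [0.034, 0.999, -0.003, -0.001]
force: [0.5, 0.4, 0.9]
finger_gap: 0.088
1.6 [0.5165 0.1033 0.1843] [[-0.998, 0.068, -0.003], [0.068, 0.998, -0.006], [0.002, -0.006, -1.0]] [ 0.18  0.3   1.85 -0.01  1.   -1.32] [0.5 0.4 0.9] 0.08797130300129352
[-0.01295388  0.00970933  0.024175  ]
```

View pics/w1.png

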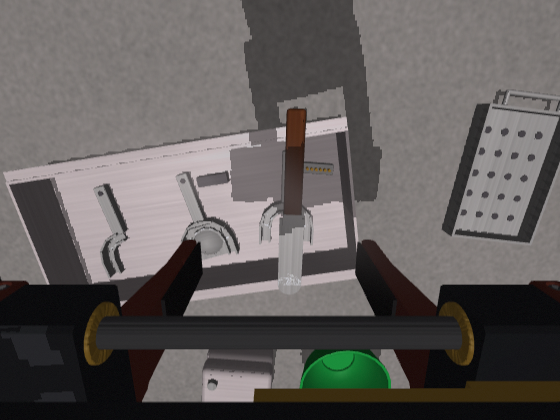

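The wrist view shows the spatula with butt (296,110), handle root (293,213) and tip (290,291). The lower tray is beneath it, and the cassette is at right.

```bash
python3 - <<'E'
from h import *
f='w1.png'
for n,uv,z in [('butt',(296,110),.074),('root',(293,213),.074),('tip',(290,292),.063),('casTL',(481,103),.024),('casBL',(443,237),.024),('casBR',(530,242),.024),('tubTR',(347,118),.06),('tubBR',(357,276),.06)]:
    print(n,np.round(ray(f,uv,z),4))
E
```

```text
butt [0.4354 0.1241 0.074 ]
root [0.5333 0.1159 0.074 ]
tip [0.6291 0.1076 0.063 ]
casTL [0.4413 0.3209 0.024 ]
casBL [0.591  0.2931 0.024 ]
casBR [0.6043 0.3967 0.024 ]
tubTR [0.446  0.1731 0.06  ]
tubBR [0.6157 0.1829 0.06  ]
```

```bash
python3 -m crank '[{"ax":0,"ay":0,"az":0,"tx":-0.004,"ty":0.011,"tz":0.03,"hand":0},{"ax":0,"ay":0,"az":0,"tx":0,"ty":0,"tz":0.03,"hand":0},{"ax":0,"ay":0,"az":0,"tx":0,"ty":0,"tz":0.03,"hand":0},{"ax":0,"ay":0,"az":0,"tx":0,"ty":0,"tz":0.01,"hand":0},{"ax":0,"ay":0,"az":0,"tx":0,"ty":0,"tz":0,"hand":0}]' 10; python3 - <<'E'
from h import *
st(); print(rel([.522,.114,.070]))
E
```

```text
t: 2.15
tcp_pos: [0.5189, 0.1194, 0.0841]
ee_rot: [0.033, 0.999, -0.002, -0.0]
force: [0.2, -1.1, -0.1]
finger_gap: 0.0879
2.15 [0.5189 0.1194 0.0841] [[-0.998, 0.065, -0.001], [0.065, 0.998, -0.004], [0.0, -0.004, -1.0]] [ 0.21  0.45  1.91 -0.    0.78 -1.3 ] [ 0.2 -1.1 -0.1] 0.08794284462399157
[-0.00347992 -0.0050915   0.01414165]
```

```bash
python3 -m crank '[{"ax":0,"ay":0,"az":0.01,"tx":-0.003,"ty":-0.004,"tz":0.012,"hand":0},{"ax":0,"ay":0,"az":0,"tx":0,"ty":0,"tz":0,"hand":0},{"ax":0,"ay":0,"az":0,"tx":0,"ty":0,"tz":0.001,"hand":0.5},{"ax":0,"ay":0,"az":0,"tx":0,"ty":0,"tz":0,"hand":1},{"ax":0,"ay":0,"az":0,"tx":0,"ty":0,"tz":0,"hand":1},{"ax":0,"ay":0,"az":0,"tx":0,"ty":0,"tz":0,"hand":1},{"ax":0,"ay":0,"az":0,"tx":0,"ty":0,"tz":0,"hand":1},{"ax":0,"ay":0,"az":0,"tx":0,"ty":0,"tz":0,"hand":1}]' 15; python3 - <<'E'
from h import *
st(); snap('wrist','w2.png')
E
```

```text
t: 2.95
tcp_pos: [0.5247, 0.1163, 0.0753]
ee_rot: [0.038, 0.999, -0.001, 0.003]
force: [-0.2, -1.2, -0.3]
finger_gap: 0.0431
2.95 [0.5247 0.1163 0.0753] [[-0.997, 0.075, 0.007], [0.075, 0.997, -0.002], [-0.007, -0.002, -1.0]] [ 0.2   0.47  1.91 -0.    0.76 -1.29] [-0.2 -1.2 -0.3] 0.043090488536283306
```

```bash
python3 -m crank '[{"ax":0,"ay":0,"az":0,"tx":0,"ty":0,"tz":0.005,"hand":0.5},{"ax":0,"ay":0,"az":0,"tx":0,"ty":0,"tz":0.002,"hand":0.5},{"ax":0,"ay":0,"az":0,"tx":0,"ty":0,"tz":0,"hand":0.5}]' 15; python3 - <<'E'
from h import *
st()
E
```

```text
t: 3.3
tcp_pos: [0.5247, 0.1163, 0.0676]
ee_rot: [0.038, 0.999, -0.001, 0.003]
force: [-0.7, -0.4, 0.1]
finger_gap: 0.0436
3.3 [0.5247 0.1163 0.0676] [[-0.997, 0.075, 0.007], [0.075, 0.997, -0.002], [-0.007, -0.002, -1.0]] [ 0.2   0.48  1.91 -0.01  0.75 -1.29] [-0.7 -0.4  0.1] 0.04361417238974084
```

```bash
python3 -m crank '[{"ax":0,"ay":0,"az":0,"tx":0.003,"ty":0,"tz":-0.002,"hand":0.5},{"ax":0,"ay":0,"az":0,"tx":0,"ty":0,"tz":0,"hand":0.6},{"ax":0,"ay":0,"az":0,"tx":0,"ty":0,"tz":0,"hand":1},{"ax":0,"ay":0,"az":0,"tx":0,"ty":0,"tz":0,"hand":1},{"ax":0,"ay":0,"az":0,"tx":0,"ty":0,"tz":0,"hand":1},{"ax":0,"ay":0,"az":0,"tx":0,"ty":0,"tz":0,"hand":1},{"ax":0,"ay":0,"az":0,"tx":0,"ty":0,"tz":0,"hand":1},{"ax":0,"ay":0,"az":0,"tx":0,"ty":0,"tz":0,"hand":1}]' 20; python3 - <<'E'
from h import *
st()
E
```

```text
t: 4.1
tcp_pos: [0.5213, 0.1165, 0.0697]
ee_rot: [0.038, 0.999, -0.001, 0.003]
force: [-0.3, -0.1, 0.4]
finger_gap: 0.0004
4.1 [0.5213 0.1165 0.0697] [[-0.997, 0.075, 0.006], [0.075, 0.997, -0.002], [-0.007, -0.002, -1.0]] [ 0.2   0.47  1.91 -0.01  0.75 -1.29] [-0.3 -0.1  0.4] 0.00037366382371798227
```

```bash
python3 - <<'E'
from h import *
a=snap('wrist','w3.png')['pixels']; b=snap('scene','s3.png')['pixels']
cv2.imwrite('pics/c3.png',np.hstack([cv2.resize(a,(400,300)),cv2.resize(b[120:280,180:393],(400,300))]))
E
```

```text
(no output)
```

View pics/c3.png

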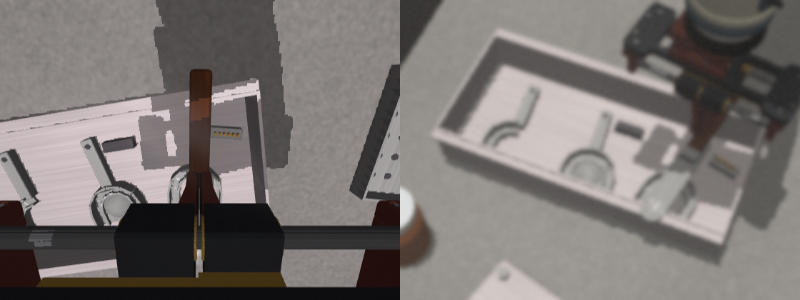

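```bash
python3 - <<'E'
from h import *
a=cv2.imread('pics/w3.png'); b=cv2.imread('pics/s3.png'); 
def pr(im,fn,P,c):
    d=np.load('pics/'+fn+'.npz'); q=cv2.projectPoints(np.array([P],float),d['r'],d['t'],d['K'],None)[0].ravel(); cv2.drawMarker(im,tuple(int(round(x)) for x in q),c,cv2.MARKER_CROSS,7,1); return q
for im,fn in ((a,'w3.png'),(b,'s3.png')):
    for P,c in (((.5213,.1165,.0617),(0,0,255)),((.435,.124,.074),(0,255,0)),((.5333,.116,.074),(255,0,0)),((.629,.1076,.063),(255,255,0))): print(fn,P,pr(im,fn,P,c))
cv2.imwrite('pics/c4.png',np.hstack([cv2.resize(a[80:420,150:410],(390,510)),cv2.resize(b[130:250,290:390],(408,510),interpolation=cv2.INTER_CUBIC)]))
E
```

```text
w3.png (0.5213, 0.1165, 0.0617) [278.54525145 236.14813041]
w3.png (0.435, 0.124, 0.074) [280.172315    98.83300627]
w3.png (0.5333, 0.116, 0.074) [279.14884185 260.7430403 ]
w3.png (0.629, 0.1076, 0.063) [277.63843287 367.72356076]
s3.png (0.5213, 0.1165, 0.0617) [337.77627466 197.35753831]
s3.png (0.435, 0.124, 0.074) [357.56216561 166.33778329]
s3.png (0.5333, 0.116, 0.074) [335.91006213 198.41472663]
s3.png (0.629, 0.1076, 0.063) [312.07962071 235.17116165]
```

View pics/c4.png

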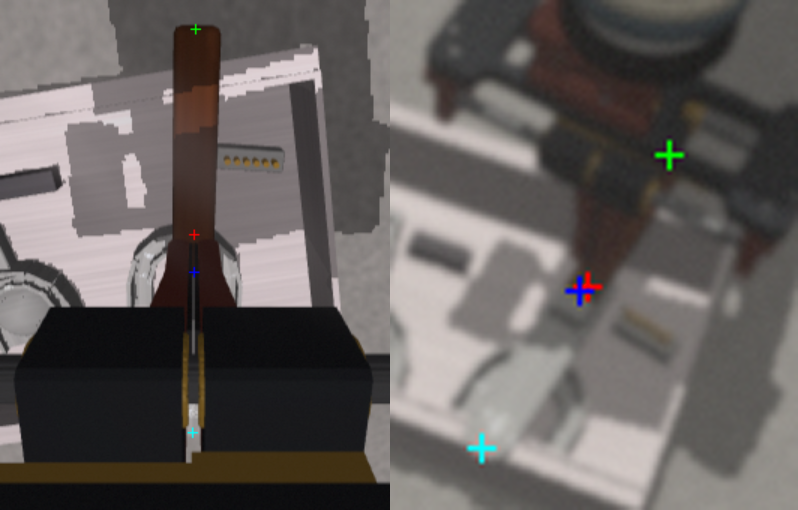

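```bash
python3 - <<'E'
from h import *
from scipy.optimize import least_squares
def tri(obs):
    def f(P,full=True):
        o=[]
        for fn,uv in obs:
            d=np.load('pics/'+fn+'.npz'); o+=list(cv2.projectPoints(P[None],d['r'],d['t'],d['K'],None)[0].ravel()-uv)
        return np.array(o)
    r=least_squares(f,np.array([.5,.1,.07]));return np.round(r.x,4),np.round(r.fun,1)
print('butt',tri([('w1.png',(296,110)),('w3.png',(281.3,98)),('scene1.png',(357,170)),('top1.png',(232.5,276.3))]))
print('butt wr',tri([('w1.png',(296,110)),('w3.png',(281.3,98))]))
print('root',tri([('w1.png',(293,213)),('scene1.png',(337,201)),('top1.png',(237.5,237.5))]))
print('tip',tri([('w1.png',(290,292)),('scene1.png',(314,236)),('top1.png',(242.3,202.5))]))
import numpy as np
# colour check for precise handle/tip edges, wrist image 1
a=cv2.imread('pics/w1.png'); print(a[200:222:2,293].tolist())
# tub rim corners
print('tubL-back',tri([('top1.png',(212,206)),('w1.png',(357,276)),('scene1.png',(352,255))]))
for fn in('w1.png','w3.png','top1.png','scene1.png'):
    d=np.load('pics/'+fn+'.npz');Rm=cv2.Rodrigues(d['r'])[0];print(fn,-Rm.T@d['t'].reshape(3),Rm[2])
E
```

```text
butt (array([0.4344, 0.1247, 0.0596]), array([-0.2, -1. , -0.2,  0.5, -0.1,  0.1, -1.3, -0.5]))
butt wr (array([0.4348, 0.1245, 0.0743]), array([ 0.4, -0.7, -0.2,  0.4]))
root (array([0.535 , 0.1162, 0.0678]), array([ 0.1, -0.3, -1.7, -0.4, -1.7, -0.3]))
tip (array([0.6292, 0.108 , 0.0623]), array([ 0.3, -0.3, -1.8, -0.5, -1.7, -0.1]))
[[57, 60, 73], [57, 59, 72], [57, 59, 72], [57, 59, 72], [56, 59, 72], [54, 57, 71], [53, 56, 70], [64, 66, 78], [100, 99, 102], [99, 98, 101], [99, 98, 101]]
tubL-back (array([0.6237, 0.1885, 0.0441]), array([-0.5, -1.2,  1.6, -0.9, -3.1, -0.8]))
w1.png [0.43847248 0.10986347 0.37199915] [ 0.28183655 -0.02563332 -0.95911996]
w3.png [0.44166346 0.12295332 0.25672622] [ 0.29047137 -0.02420215 -0.95657757]
top1.png [ 0.42048009 -0.0034292   1.19779775] [ 0.15833882  0.00229694 -0.98738217]
scene1.png [0.99223677 0.23057227 0.80645951] [-0.44780287 -0.25515214 -0.8569539 ]
```

The fingers shut above the spatula and it has not moved. I reopen halfway, go a little lower and further onto the handle, and close again.

```bash
python3 -m crank '[{"ax":0,"ay":0,"az":0,"tx":0,"ty":0,"tz":-0.015,"hand":0.5},{"ax":0,"ay":0,"az":0,"tx":0.008,"ty":0,"tz":-0.005,"hand":0.5},{"ax":0,"ay":0,"az":0,"tx":0,"ty":0,"tz":0,"hand":0.5},{"ax":0,"ay":0,"az":0,"tx":0,"ty":0,"tz":0,"hand":0.5},{"ax":0,"ay":0,"az":0,"tx":0,"ty":0,"tz":0,"hand":0.5},{"ax":0,"ay":0,"az":0,"tx":0,"ty":0,"tz":0,"hand":0.5}]' 10; python3 - <<'E'
from h import *
st(); a=snap('wrist','w5.png')['pixels']
cv2.imwrite('pics/c5.png',a[60:420,100:460])
E
```

```text
t: 4.8
tcp_pos: [0.5114, 0.1171, 0.089]
ee_rot: [0.038, 0.999, -0.001, 0.002]
force: [0.2, -0.8, 0.3]
finger_gap: 0.0425
4.8 [0.5114 0.1171 0.089 ] [[-0.997, 0.075, 0.005], [0.075, 0.997, -0.002], [-0.005, -0.002, -1.0]] [ 0.2   0.43  1.93 -0.    0.78 -1.29] [ 0.2 -0.8  0.3] 0.0425414767014443
```

View pics/c5.png

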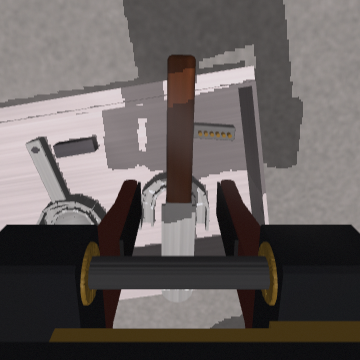

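```bash
python3 - <<'E'
from h import *
d=np.load('pics/w5.png.npz')
for z in (.071,.081,.091,.101):
  for x in (.5014,.5114):
    print(z,x,[np.round(cv2.projectPoints(np.array([[x,y,z]]),d['r'],d['t'],d['K'],None)[0].ravel()-[100,60]) for y in (.0959,.138)])
d=ray('w5.png',(280,264),.074);print(d)
E
```

```text
0.071 0.5014 [array([147., 159.]), array([208., 155.])]
0.071 0.5114 [array([149., 173.]), array([208., 169.])]
0.081 0.5014 [array([146., 164.]), array([209., 160.])]
0.081 0.5114 [array([147., 178.]), array([210., 174.])]
0.091 0.5014 [array([144., 170.]), array([211., 165.])]
0.091 0.5114 [array([146., 184.]), array([211., 180.])]
0.101 0.5014 [array([142., 176.]), array([212., 171.])]
0.101 0.5114 [array([144., 191.]), array([213., 186.])]
[0.53563543 0.11622224 0.074     ]
```

```bash
python3 -m crank '[{"ax":0,"ay":0,"az":0,"tx":-0.003,"ty":0,"tz":0.015,"hand":0.5},{"ax":0,"ay":0,"az":0,"tx":0,"ty":0,"tz":0.012,"hand":0.5},{"ax":0,"ay":0,"az":0,"tx":0,"ty":0,"tz":0.005,"hand":0.5},{"ax":0,"ay":0,"az":0,"tx":0,"ty":0,"tz":0,"hand":0.7},{"ax":0,"ay":0,"az":0,"tx":0,"ty":0,"tz":0,"hand":1},{"ax":0,"ay":0,"az":0,"tx":0,"ty":0,"tz":0,"hand":1},{"ax":0,"ay":0,"az":0,"tx":0,"ty":0,"tz":0,"hand":1},{"ax":0,"ay":0,"az":0,"tx":0,"ty":0,"tz":0,"hand":1},{"ax":0,"ay":0,"az":0,"tx":0,"ty":0,"tz":0,"hand":1}]' 15; python3 - <<'E'
from h import *
st(); a=snap('wrist','w6.png')['pixels']
E
```

```text
t: 5.75
tcp_pos: [0.5145, 0.1166, 0.053]
ee_rot: [0.038, 0.999, -0.001, 0.002]
force: [0.5, 0.5, 0.5]
finger_gap: 0.0014
5.75 [0.5145 0.1166 0.053 ] [[-0.997, 0.075, 0.003], [0.075, 0.997, -0.003], [-0.003, -0.003, -1.0]] [ 0.2   0.5   1.93 -0.01  0.71 -1.29] [0.5 0.5 0.5] 0.001432149183873789
```

```bash
python3 - <<'E'
from h import *
a=cv2.imread('pics/w6.png'); b=snap('scene','s6.png')['pixels']
st()
cv2.imwrite('pics/c6.png',np.hstack([cv2.resize(a[40:400,150:410],(390,540)),cv2.resize(b[130:250,290:381],(410,540),interpolation=cv2.INTER_CUBIC)]))
E
```

```text
5.85 [0.5145 0.1166 0.0529] [[-0.997, 0.075, 0.003], [0.075, 0.997, -0.003], [-0.003, -0.003, -1.0]] [ 0.2   0.5   1.93 -0.01  0.71 -1.29] [-0.6 -0.1  0.1] 0.0005005054492358684
```

View pics/c6.png

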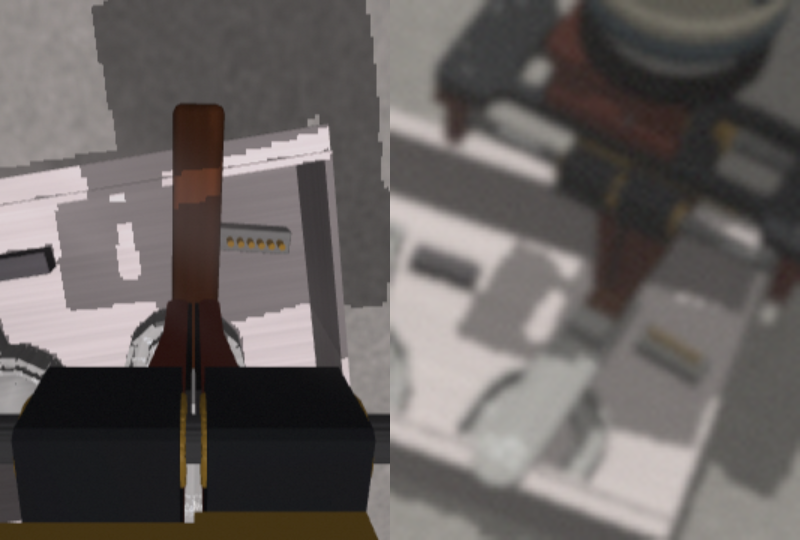

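```bash
python3 - <<'E'
from h import *
for f in ('w1.png','w3.png','w5.png','w6.png'):
    d=np.load('pics/'+f+'.npz'); Rm=cv2.Rodrigues(d['r'])[0]; c=-Rm.T@d['t'].reshape(3)
    a=cv2.imread('pics/'+f).astype(int)
    P=np.array([.46,.1215,.074]); q=cv2.projectPoints(P[None],d['r'],d['t'],d['K'],None)[0].ravel()
    r=int(q[1]); row=a[r]; m=(row[:,2]-row[:,0]>10); xs=np.where(m)[0]; xs=xs[abs(xs-q[0])<40]
    w=xs.max()-xs.min()+1; dist=d['K'][0,0]*.018/w
    print(f,'cam',np.round(c,4),'f',d['K'][0,0],'row',r,'w',w,'dist by width',round(dist,4),'pred depth',round((Rm@P+d['t'].reshape(3))[2],4))
E
```

```text
w1.png cam [0.4385 0.1099 0.372 ] f 313.01090509993423 row 137 w 19 dist by width 0.2965 pred depth 0.2916
w3.png cam [0.4417 0.123  0.2567] f 313.01090509993423 row 144 w 42 dist by width 0.1341 pred depth 0.1802
w5.png cam [0.4321 0.1236 0.2761] f 313.01090509993423 row 157 w 31 dist by width 0.1817 pred depth 0.2016
w6.png cam [0.4355 0.1231 0.2403] f 313.01090509993423 row 161 w 40 dist by width 0.1409 pred depth 0.1663
```

The picture shows the shut fingers still above the untouched handle. The finger spacing in the image also puts the tips about 40 mm higher than the TCP reading says. I calibrate by touching the handle top gently with the fingers shut.

```bash
Z='x'; python3 -m crank '[{"ax":0,"ay":0,"az":0,"tx":0,"ty":0,"tz":0.003,"hand":1},{"ax":0,"ay":0,"az":0,"tx":0,"ty":0,"tz":0.002,"hand":1},{"ax":0,"ay":0,"az":0,"tx":0,"ty":0,"tz":0.002,"hand":1}]'; python3 -m crank '[{"ax":0,"ay":0,"az":0,"tx":0,"ty":0,"tz":0.002,"hand":1},{"ax":0,"ay":0,"az":0,"tx":0,"ty":0,"tz":0.002,"hand":1}]'
```

```text
t: 6.15
tcp_pos: [0.515, 0.1167, 0.0469]
ee_rot: [0.038, 0.999, -0.001, 0.002]
force: [-8.4, -2.2, 37.4]
finger_gap: 0.0005
t: 6.35
tcp_pos: [0.5151, 0.1167, 0.047]
ee_rot: [0.038, 0.999, -0.001, 0.002]
force: [-8.9, -2.3, 29.5]
finger_gap: 0.0006
```

Contact comes at a TCP reading of about 0.048, so the true fingertip height is roughly the TCP reading plus 26 mm. I use that from now on, with force guarding.

```bash
python3 -m crank '[{"ax":0,"ay":0,"az":0,"tx":0,"ty":0,"tz":-0.01,"hand":0.5},{"ax":0,"ay":0,"az":0,"tx":0,"ty":0,"tz":-0.002,"hand":0.5},{"ax":0,"ay":0,"az":0,"tx":0,"ty":0,"tz":0,"hand":0.5},{"ax":0,"ay":0,"az":0,"tx":0,"ty":0,"tz":0,"hand":0.5},{"ax":0,"ay":0,"az":0,"tx":0,"ty":0,"tz":0,"hand":0.5}]' 15;  python3 -m crank '[{"ax":0,"ay":0,"az":0,"tx":0,"ty":0.001,"tz":0.01,"hand":0.5},{"ax":0,"ay":0,"az":0,"tx":0,"ty":0.001,"tz":0.006,"hand":0.5},{"ax":0,"ay":0,"az":0,"tx":0,"ty":0,"tz":0.005,"hand":0.5},{"ax":0,"ay":0,"az":0,"tx":0,"ty":0,"tz":0,"hand":0.5}]'
```

```text
t: 6.85
tcp_pos: [0.515, 0.1168, 0.0593]
ee_rot: [0.038, 0.999, -0.001, 0.002]
force: [-1.0, -0.0, -0.2]
finger_gap: 0.0372
t: 7.25
tcp_pos: [0.5142, 0.1187, 0.0348]
ee_rot: [0.038, 0.999, -0.002, 0.001]
force: [0.1, 1.2, 0.3]
finger_gap: 0.0438
```

```bash
python3 -m crank '[{"ax":0,"ay":0,"az":0,"tx":0,"ty":0,"tz":0,"hand":0.7},{"ax":0,"ay":0,"az":0,"tx":0,"ty":0,"tz":0,"hand":1},{"ax":0,"ay":0,"az":0,"tx":0,"ty":0,"tz":0,"hand":1},{"ax":0,"ay":0,"az":0,"tx":0,"ty":0,"tz":0,"hand":1},{"ax":0,"ay":0,"az":0,"tx":0,"ty":0,"tz":0,"hand":1},{"ax":0,"ay":0,"az":0,"tx":0,"ty":0,"tz":0,"hand":1}]' 25
```

```text
t: 7.85
tcp_pos: [0.5142, 0.1186, 0.0348]
ee_rot: [0.038, 0.999, -0.002, 0.001]
force: [-0.0, 0.4, -1.2]
finger_gap: 0.0177
```

Gripped at 17.7 mm. I lift and carry it to the mat.

```bash
python3 -m crank '[{"ax":0,"ay":0,"az":0,"tx":0,"ty":0,"tz":-0.01,"hand":1},{"ax":0,"ay":0,"az":0,"tx":0,"ty":0,"tz":-0.02,"hand":1},{"ax":0,"ay":0,"az":0,"tx":0,"ty":0,"tz":-0.02,"hand":1},{"ax":0,"ay":0,"az":0,"tx":0,"ty":-0.01,"tz":-0.01,"hand":1},{"ax":0,"ay":0,"az":-0.05,"tx":0,"ty":-0.025,"tz":0,"hand":1},{"ax":0,"ay":0,"az":-0.05,"tx":0,"ty":-0.03,"tz":0,"hand":1},{"ax":0,"ay":0,"az":-0.05,"tx":0,"ty":-0.035,"tz":0,"hand":1},{"ax":0,"ay":0,"az":-0.05,"tx":0,"ty":-0.035,"tz":0,"hand":1},{"ax":0,"ay":0,"az":0,"tx":0,"ty":-0.035,"tz":0,"hand":1},{"ax":0,"ay":0,"az":0,"tx":0,"ty":-0.035,"tz":0,"hand":1}]'; python3 - <<'E'
from h import *
st(); print(rel([.524,-.356,.06]))
E
```

```text
t: 8.85
tcp_pos: [0.5234, -0.0917, 0.1025]
ee_rot: [-0.07, 0.998, -0.002, 0.002]
force: [1.1, 0.6, -0.5]
finger_gap: 0.0178
8.85 [ 0.5234 -0.0917  0.1025] [[-0.99, -0.14, 0.004], [-0.14, 0.99, -0.003], [-0.004, -0.004, -1.0]] [-0.19  0.42  1.91 -0.    0.81 -1.9 ] [ 1.1  0.6 -0.5] 0.01784063051867067
[ 0.03666069 -0.26155094  0.04341342]
```

```bash
python3 -m crank '[{"ax":0,"ay":0,"az":0.02,"tx":0.007,"ty":-0.04,"tz":0,"hand":1},{"ax":0,"ay":0,"az":0,"tx":0.007,"ty":-0.04,"tz":0,"hand":1},{"ax":0,"ay":0,"az":0,"tx":0.007,"ty":-0.04,"tz":0,"hand":1},{"ax":0,"ay":0,"az":0,"tx":0.007,"ty":-0.04,"tz":0,"hand":1},{"ax":0,"ay":0,"az":0,"tx":0.005,"ty":-0.035,"tz":0,"hand":1},{"ax":0,"ay":0,"az":0,"tx":0,"ty":-0.02,"tz":0,"hand":1},{"ax":0,"ay":0,"az":0,"tx":0,"ty":-0.01,"tz":0.01,"hand":1},{"ax":0,"ay":0,"az":0,"tx":0,"ty":0,"tz":0.01,"hand":1},{"ax":0,"ay":0,"az":0,"tx":0,"ty":0,"tz":0,"hand":1}]'; python3 - <<'E'
from h import *
st(); print(rel([.524,-.356,.02])); a=snap('wrist','w7.png')['pixels']; b=snap('scene','s7.png')['pixels']
cv2.imwrite('pics/c7.png',np.hstack([cv2.resize(a[0:360,140:500],(400,400)),cv2.resize(b[40:240,50:250],(400,400),interpolation=cv2.INTER_CUBIC)]))
E
```

```text
t: 9.75
tcp_pos: [0.5128, -0.3369, 0.0842]
ee_rot: [-0.057, 0.998, -0.003, 0.003]
force: [0.8, 0.3, -0.9]
finger_gap: 0.0176
9.75 [ 0.5128 -0.3369  0.0842] [[-0.994, -0.113, 0.006], [-0.113, 0.994, -0.005], [-0.006, -0.006, -1.0]] [-0.6   0.54  1.73 -0.    0.86 -2.28] [ 0.8  0.3 -0.9] 0.017622558319408795
[-0.00856914 -0.01986083  0.06434133]
```

View pics/c7.png

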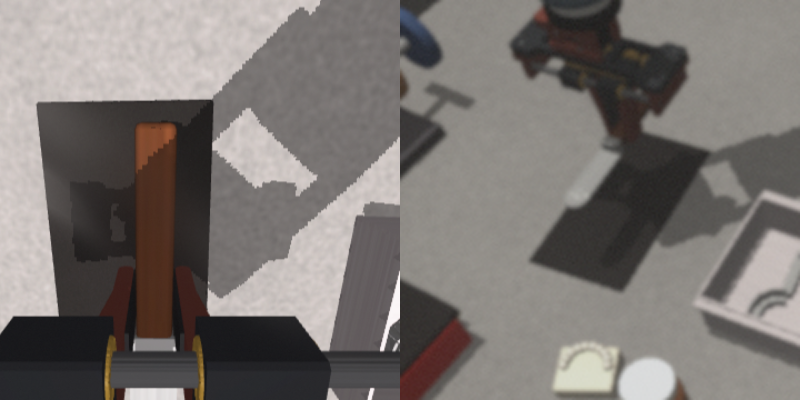

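```bash
python3 - <<'E'
from h import *
f='w7.png'
A=ray(f,(174,92),.004);B=ray(f,(332,90),.004);print(A,B,np.linalg.norm(A-B))
print('butt',ray(f,(279.5,112),.123),'root',ray(f,(279.5,304),.123))
m=(A+B)/2; y=(A-B)[:2]/np.linalg.norm((A-B)[:2]); x=np.array([y[1],-y[0]]); c=m[:2]+.12*x; print('yaw',np.arctan2(x[1],x[0]),'centre',c,'butt target',c-.1*x)
E
```

```text
[ 0.42788081 -0.43164875  0.004     ] [ 0.41215882 -0.30569421  0.004     ] 0.12693197789931962
butt [ 0.43358212 -0.34513535  0.123     ] root [ 0.53334438 -0.33374979  0.123     ]
yaw -3.017412217971829 centre [ 0.30094387 -0.38353486] butt target [ 0.40017382 -0.37114871]
```

```bash
python3 -m crank '[{"ax":0,"ay":0,"az":-0.01,"tx":-0.004,"ty":-0.01,"tz":0.01,"hand":1},{"ax":0,"ay":0,"az":0,"tx":-0.001,"ty":-0.006,"tz":0.02,"hand":1},{"ax":0,"ay":0,"az":0,"tx":0,"ty":0,"tz":0.02,"hand":1},{"ax":0,"ay":0,"az":0,"tx":0,"ty":0,"tz":0.015,"hand":1},{"ax":0,"ay":0,"az":0,"tx":0,"ty":0,"tz":0.005,"hand":1},{"ax":0,"ay":0,"az":0,"tx":0,"ty":0,"tz":0,"hand":1}]'; python3 - <<'E'
from h import *
st(); print(rel([.519,-.357,-.021]))
E
```

```text
t: 10.45
tcp_pos: [0.525, -0.351, 0.0124]
ee_rot: [-0.067, 0.998, -0.004, 0.005]
force: [1.0, -0.2, -0.6]
finger_gap: 0.0179
10.45 [ 0.525  -0.351   0.0124] [[-0.991, -0.133, 0.01], [-0.133, 0.991, -0.008], [-0.008, -0.009, -1.0]] [-0.61  0.67  1.71 -0.    0.75 -2.31] [ 1.  -0.2 -0.6] 0.017923736335870147
[ 0.00701179 -0.00486285  0.03341547]
```

```bash
python3 -m crank '[{"ax":0,"ay":0,"az":0,"tx":0.004,"ty":-0.003,"tz":0.012,"hand":1},{"ax":0,"ay":0,"az":0,"tx":0,"ty":0,"tz":0.01,"hand":1},{"ax":0,"ay":0,"az":0,"tx":0,"ty":0,"tz":0.003,"hand":1},{"ax":0,"ay":0,"az":0,"tx":0,"ty":0,"tz":0,"hand":1}]';  python3 -m crank '[{"ax":0,"ay":0,"az":0,"tx":0,"ty":0,"tz":0.002,"hand":1},{"ax":0,"ay":0,"az":0,"tx":0,"ty":0,"tz":0.001,"hand":1},{"ax":0,"ay":0,"az":0,"tx":0,"ty":0,"tz":0,"hand":1}]'
```

```text
t: 10.85
tcp_pos: [0.5223, -0.3555, -0.0133]
ee_rot: [-0.067, 0.998, -0.005, 0.005]
force: [0.6, 0.7, -0.5]
finger_gap: 0.0179
t: 11.15
tcp_pos: [0.5227, -0.3558, -0.0159]
ee_rot: [-0.067, 0.998, -0.005, 0.006]
force: [0.5, 0.1, -0.5]
finger_gap: 0.0177
```

```bash
python3 -m crank '[{"ax":0,"ay":0,"az":0,"tx":0,"ty":0,"tz":0.002,"hand":1},{"ax":0,"ay":0,"az":0,"tx":0,"ty":0,"tz":0.001,"hand":1},{"ax":0,"ay":0,"az":0,"tx":0,"ty":0,"tz":0,"hand":1}]';  python3 -m crank '[{"ax":0,"ay":0,"az":0,"tx":0,"ty":0,"tz":0.001,"hand":1},{"ax":0,"ay":0,"az":0,"tx":0,"ty":0,"tz":0.001,"hand":1}]'
```

```text
t: 11.45
tcp_pos: [0.5233, -0.3561, -0.0185]
ee_rot: [-0.067, 0.998, -0.006, 0.006]
force: [-0.6, -0.2, -1.2]
finger_gap: 0.0174
t: 11.65
tcp_pos: [0.5234, -0.3562, -0.0204]
ee_rot: [-0.067, 0.998, -0.006, 0.006]
force: [-0.1, -0.4, -1.2]
finger_gap: 0.018
```

```bash
python3 -m crank '[{"ax":0,"ay":0,"az":0,"tx":0,"ty":0,"tz":0.001,"hand":1},{"ax":0,"ay":0,"az":0,"tx":0,"ty":0,"tz":0.001,"hand":1}]';  python3 -m crank '[{"ax":0,"ay":0,"az":0,"tx":0,"ty":0,"tz":0.001,"hand":1},{"ax":0,"ay":0,"az":0,"tx":0,"ty":0,"tz":0,"hand":1}]'
```

```text
t: 11.85
tcp_pos: [0.5235, -0.3562, -0.0215]
ee_rot: [-0.067, 0.998, -0.006, 0.006]
force: [-4.0, 3.1, 17.8]
finger_gap: 0.0178
t: 12.05
tcp_pos: [0.5234, -0.3562, -0.021]
ee_rot: [-0.067, 0.998, -0.005, 0.006]
force: [-0.7, 0.1, 0.3]
finger_gap: 0.0178
```

Touchdown is where the calibration predicted. I release and lift.

```bash
python3 -m crank '[{"ax":0,"ay":0,"az":0,"tx":0,"ty":0,"tz":0,"hand":0.5},{"ax":0,"ay":0,"az":0,"tx":0,"ty":0,"tz":0,"hand":0.5},{"ax":0,"ay":0,"az":0,"tx":0,"ty":0,"tz":0,"hand":0.5},{"ax":0,"ay":0,"az":0,"tx":0,"ty":0,"tz":0,"hand":0.5},{"ax":0,"ay":0,"az":0,"tx":0,"ty":0,"tz":-0.03,"hand":0.5},{"ax":0,"ay":0,"az":0,"tx":0,"ty":0,"tz":-0.04,"hand":0.5},{"ax":0,"ay":0,"az":0,"tx":0,"ty":0,"tz":-0.04,"hand":0.5},{"ax":0,"ay":0,"az":0,"tx":0,"ty":0.03,"tz":-0.02,"hand":0.5},{"ax":0,"ay":0,"az":0.08,"tx":0,"ty":0.04,"tz":0,"hand":0.5},{"ax":0,"ay":0,"az":0,"tx":0,"ty":0.045,"tz":0,"hand":0.5}]'; python3 - <<'E'
from h import *
st(); print(rel([.46,.095,.1]))
E
```

```text
t: 13.05
tcp_pos: [0.5111, -0.2428, 0.1116]
ee_rot: [-0.022, 1.0, -0.006, 0.008]
force: [0.0, 1.2, -0.0]
finger_gap: 0.0436
13.05 [ 0.5111 -0.2428  0.1116] [[-0.999, -0.044, 0.016], [-0.045, 0.999, -0.011], [-0.015, -0.012, -1.0]] [-0.46  0.44  1.84 -0.    0.85 -2.08] [ 0.   1.2 -0. ] 0.04359928245768124
[0.03622232 0.33983661 0.00696099]
```

```bash
python3 -m crank '[{"ax":-0.012,"ay":0.015,"az":0,"tx":0,"ty":0.045,"tz":0,"hand":0.5},{"ax":0,"ay":0,"az":0.05,"tx":0,"ty":0.045,"tz":0,"hand":0.5},{"ax":0,"ay":0,"az":0.05,"tx":0,"ty":0.045,"tz":0,"hand":0.5},{"ax":0,"ay":0,"az":0.05,"tx":0.004,"ty":0.045,"tz":0,"hand":0.5},{"ax":0,"ay":0,"az":0,"tx":0.004,"ty":0.045,"tz":0,"hand":0.5},{"ax":0,"ay":0,"az":0,"tx":0,"ty":0.04,"tz":0,"hand":0.5},{"ax":0,"ay":0,"az":0,"tx":0,"ty":0.03,"tz":0,"hand":0.5},{"ax":0,"ay":0,"az":0,"tx":0,"ty":0.02,"tz":0,"hand":0.5},{"ax":0,"ay":0,"az":0,"tx":0,"ty":0,"tz":0,"hand":0.5}]'; python3 - <<'E'
from h import *
st(); a=snap('wrist','w8.png')['pixels'];b=snap('top','t8.png')['pixels']
cv2.imwrite('pics/c8.png',np.hstack([cv2.resize(a[60:300,150:450],(600,480),interpolation=cv2.INTER_CUBIC),cv2.resize(b[190:298,375:447],(200,300)).repeat(1,0) if 0 else cv2.copyMakeBorder(cv2.resize(b[190:298,375:447],(200,300)),0,180,0,0,cv2.BORDER_CONSTANT)]))
E
```

```text
t: 13.95
tcp_pos: [0.5163, 0.0881, 0.1126]
ee_rot: [0.055, 0.999, 0.0, 0.002]
force: [-0.2, -0.2, 0.0]
finger_gap: 0.044
13.95 [0.5163 0.0881 0.1126] [[-0.994, 0.109, 0.004], [0.109, 0.994, 0.0], [-0.004, 0.001, -1.0]] [ 0.15  0.39  1.92 -0.    0.83 -1.31] [-0.2 -0.2  0. ] 0.04401973900939515
```

View pics/c8.png

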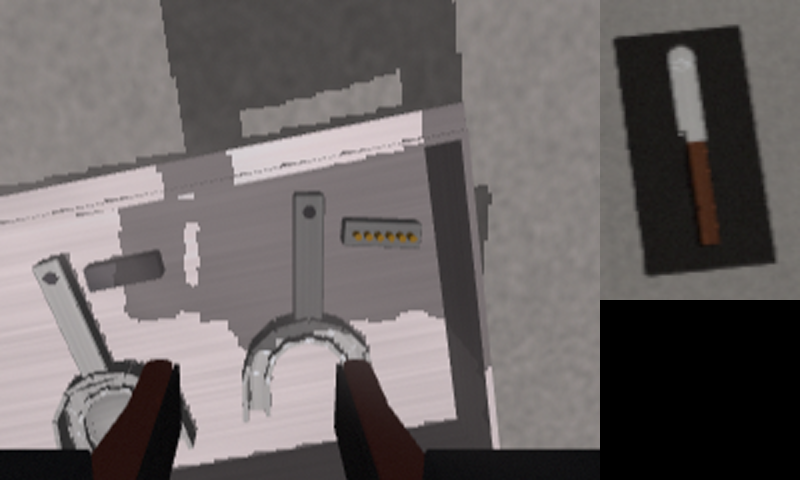

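The view shows the tray handle clear, from its end at crop (308,193) to the root near (308,318). The bur block lies beside its outer half (rows 215–248), so the inner half is free on both sides. The spatula lies inside the mat.

```bash
python3 - <<'E'
from h import *
f='w8.png'
c=lambda u,v:(150+u/2,60+v/2)
for n,p,z in [('end',(308,193),.015),('root',(308,318),.015),('blk near',(342,243),.003),('blk far right',(421,248),.003),('blk top-left',(343,218),.015),('blk inner low',(342,230),.015),('legL end',(256,418),.019)]: print(n,np.round(ray(f,c(*p),z),4))
s=ctrl.sense();print(s['tcp_pos'])
E
```

```text
end [0.4779 0.1156 0.015 ]
root [0.5375 0.1104 0.015 ]
blk near [0.5054 0.1307 0.003 ]
blk far right [0.5121 0.1685 0.003 ]
blk top-left [0.491  0.1306 0.015 ]
blk inner low [0.4965 0.1297 0.015 ]
legL end [0.5858 0.0799 0.019 ]
[0.51585576 0.08609128 0.11246743]
```

```bash
python3 -m crank '[{"ax":0,"ay":0,"az":-0.02,"tx":-0.003,"ty":0.02,"tz":0,"hand":0.66},{"ax":0,"ay":0,"az":0,"tx":0,"ty":0.004,"tz":0.02,"hand":0.66},{"ax":0,"ay":0,"az":0,"tx":0,"ty":0,"tz":0.03,"hand":0.66},{"ax":0,"ay":0,"az":0,"tx":0,"ty":0,"tz":0.015,"hand":0.66},{"ax":0,"ay":0,"az":0,"tx":0,"ty":0,"tz":0,"hand":0.66}]'; python3 - <<'E'
from h import *
st(); print(rel([.522,.112,-.02]))
E
```

```text
t: 14.55
tcp_pos: [0.5228, 0.1041, 0.0464]
ee_rot: [0.048, 0.999, -0.0, 0.003]
force: [0.0, -0.5, -0.3]
finger_gap: 0.0299
14.55 [0.5228 0.1041 0.0464] [[-0.995, 0.096, 0.006], [0.096, 0.995, -0.001], [-0.006, -0.0, -1.0]] [ 0.18  0.51  1.92 -0.    0.7  -1.3 ] [ 0.  -0.5 -0.3] 0.029929642750795567
[0.00195325 0.0078074  0.06639949]
```

```bash
python3 -m crank '[{"ax":0,"ay":0.006,"az":0,"tx":0.002,"ty":0.007,"tz":0,"hand":0.66},{"ax":0,"ay":0,"az":0,"tx":0,"ty":0.001,"tz":0.01,"hand":0.66},{"ax":0,"ay":0,"az":0,"tx":0,"ty":0,"tz":0.01,"hand":0.66},{"ax":0,"ay":0,"az":0,"tx":0,"ty":0,"tz":0.005,"hand":0.66},{"ax":0,"ay":0,"az":0,"tx":0,"ty":0,"tz":0,"hand":0.66}]'; python3 - <<'E'
from h import *
st(); print(rel([.522,.112,-.02])); 
a=snap('wrist','w9.png')['pixels']; cv2.imwrite('pics/c9.png',cv2.resize(a[80:300,160:420],None,fx=2.5,fy=2.5,interpolation=cv2.INTER_CUBIC))
E
```

```text
t: 15.05
tcp_pos: [0.5229, 0.1109, 0.0216]
ee_rot: [0.05, 0.999, 0.0, 0.001]
force: [-0.1, 0.2, -0.2]
finger_gap: 0.0299
15.05 [0.5229 0.1109 0.0216] [[-0.995, 0.099, 0.002], [0.099, 0.995, 0.0], [-0.002, 0.0, -1.0]] [ 0.19  0.56  1.92 -0.    0.66 -1.28] [-0.1  0.2 -0.2] 0.02989238299408173
[0.00112625 0.00099356 0.041577  ]
```

View pics/c9.png

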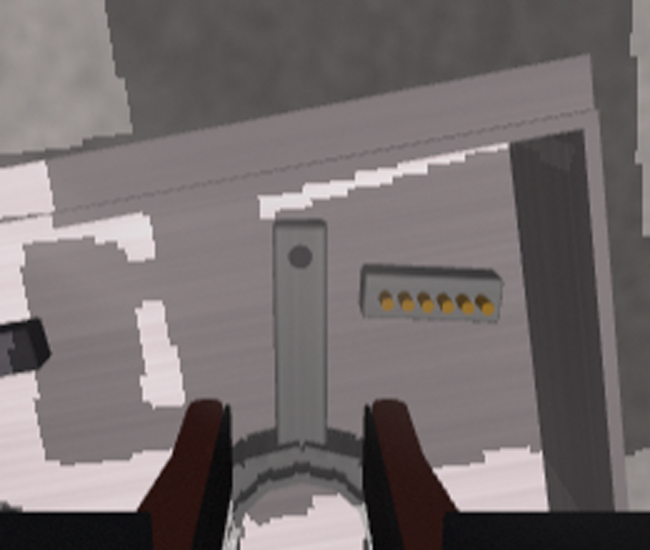

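The fingers are centred on the handle (fingers 231 to 364, handle mid 300). I check where the block and root will lie relative to the tips after descent.

```bash
python3 - <<'E'
from h import *
f='w9.png'; d=np.load('pics/'+f+'.npz'); c=lambda u,v:(160+u/2.5,80+v/2.5)
pts=dict(end=ray(f,c(300,222),.015),root=ray(f,c(300,440),.015),blk=ray(f,c(362,317),.015),blkL=ray(f,c(362,293),.015))
for n,p in pts.items():
    q=cv2.projectPoints((p+[0,0,.0416])[None],d['r'],d['t'],d['K'],None)[0].ravel(); print(n,np.round(p,4),'after descent',q,'vs finger near edge row 240')
E
```

```text
end [0.4775 0.1163 0.015 ] after descent [280.3641552  183.03905189] vs finger near edge row 240
root [0.5368 0.1104 0.015 ] after descent [280.3280901 288.9622597] vs finger near edge row 240
blk [0.5037 0.1298 0.015 ] after descent [311.22642814 229.73112238] vs finger near edge row 240
blkL [0.4973 0.1303 0.015 ] after descent [311.30004474 218.01401616] vs finger near edge row 240
```

```bash
python3 -m crank '[{"ax":0,"ay":0,"az":-0.005,"tx":0,"ty":0,"tz":0.012,"hand":0.66},{"ax":0,"ay":0,"az":0,"tx":0,"ty":0.001,"tz":0.012,"hand":0.66},{"ax":0,"ay":0,"az":0,"tx":0,"ty":0,"tz":0.008,"hand":0.66},{"ax":0,"ay":0,"az":0,"tx":0,"ty":0,"tz":0.002,"hand":0.66},{"ax":0,"ay":0,"az":0,"tx":0,"ty":0,"tz":0,"hand":0.66}]'
```

```text
t: 15.6
tcp_pos: [0.5233, 0.1121, -0.0153]
ee_rot: [0.047, 0.999, 0.0, 0.001]
force: [0.1, -0.5, -0.9]
finger_gap: 0.03
```

```bash
python3 -m crank '[{"ax":0,"ay":0,"az":0,"tx":0,"ty":0,"tz":0.003,"hand":0.66},{"ax":0,"ay":0,"az":0,"tx":0,"ty":0,"tz":0.001,"hand":0.66},{"ax":0,"ay":0,"az":0,"tx":0,"ty":0,"tz":0,"hand":0.66}]'; python3 -m crank '[{"ax":0,"ay":0,"az":0,"tx":0,"ty":0,"tz":0,"hand":0.8},{"ax":0,"ay":0,"az":0,"tx":0,"ty":0,"tz":0,"hand":1},{"ax":0,"ay":0,"az":0,"tx":0,"ty":0,"tz":0,"hand":1},{"ax":0,"ay":0,"az":0,"tx":0,"ty":0,"tz":0,"hand":1},{"ax":0,"ay":0,"az":0,"tx":0,"ty":0,"tz":0,"hand":1}]' 30
```

```text
t: 15.9
tcp_pos: [0.5235, 0.1122, -0.0194]
ee_rot: [0.047, 0.999, 0.0, 0.001]
force: [-0.3, 0.8, 0.1]
finger_gap: 0.0297
t: 16.4
tcp_pos: [0.524, 0.1122, -0.0187]
ee_rot: [0.047, 0.999, 0.0, 0.002]
force: [-0.6, -0.1, -1.0]
finger_gap: 0.0134
```

Gripped at 13.4 mm. I lift and carry it towards the cassette.

```bash
python3 -m crank '[{"ax":0,"ay":0,"az":0,"tx":0,"ty":0,"tz":-0.01,"hand":1},{"ax":0,"ay":0,"az":0,"tx":0,"ty":0,"tz":-0.02,"hand":1},{"ax":0,"ay":0,"az":0,"tx":0,"ty":0,"tz":-0.03,"hand":1},{"ax":0,"ay":0,"az":0,"tx":0,"ty":0,"tz":-0.03,"hand":1},{"ax":0,"ay":0,"az":0,"tx":0,"ty":0,"tz":-0.015,"hand":1},{"ax":0,"ay":0,"az":0,"tx":0,"ty":0,"tz":0,"hand":1}]'; python3 -m crank '[{"ax":0,"ay":0,"az":0.03,"tx":0,"ty":0.02,"tz":0,"hand":1},{"ax":0,"ay":0,"az":0.03,"tx":0,"ty":0.03,"tz":0,"hand":1},{"ax":0,"ay":0,"az":0.03,"tx":0,"ty":0.035,"tz":0,"hand":1},{"ax":0,"ay":0,"az":0.015,"tx":0,"ty":0.035,"tz":0,"hand":1},{"ax":0,"ay":0,"az":0,"tx":0,"ty":0.035,"tz":0,"hand":1},{"ax":0,"ay":0,"az":0,"tx":0,"ty":0.03,"tz":0,"hand":1},{"ax":0,"ay":0,"az":0,"tx":0,"ty":0.01,"tz":0,"hand":1},{"ax":0,"ay":0,"az":0,"tx":0,"ty":0,"tz":0,"hand":1}]'; python3 - <<'E'
from h import *
st(); print(rel([.512,.36,.0]))
E
```

```text
t: 17.0
tcp_pos: [0.5228, 0.1121, 0.0921]
ee_rot: [0.047, 0.999, 0.0, 0.001]
force: [0.5, -0.6, -1.3]
finger_gap: 0.0138
t: 17.8
tcp_pos: [0.5536, 0.3089, 0.0884]
ee_rot: [0.103, 0.995, -0.001, -0.001]
force: [0.1, 0.1, -0.5]
finger_gap: 0.0141
17.8 [0.5536 0.3089 0.0884] [[-0.979, 0.204, -0.002], [0.204, 0.979, -0.002], [0.002, -0.003, -1.0]] [ 0.49  0.57  1.67 -0.    0.9  -0.87] [ 0.1  0.1 -0.5] 0.014105088600117081
[0.05097183 0.04174117 0.0883322 ]
```

```bash
python3 -m crank '[{"ax":0,"ay":0,"az":0,"tx":0.02,"ty":0.02,"tz":0,"hand":1},{"ax":0,"ay":0,"az":0,"tx":0.02,"ty":0.015,"tz":0,"hand":1},{"ax":0,"ay":0,"az":0,"tx":0.008,"ty":0.005,"tz":0.01,"hand":1},{"ax":0,"ay":0,"az":0,"tx":0,"ty":0,"tz":0.005,"hand":1},{"ax":0,"ay":0,"az":0,"tx":0,"ty":0,"tz":0,"hand":1}]'; python3 - <<'E'
from h import *
st(); print(rel([.512,.36,.0]));a=snap('wrist','w10.png')['pixels']; b=snap('top','t10.png')['pixels']
cv2.imwrite('pics/c10.png',np.hstack([a[0:420,130:560],cv2.resize(b[185:305,100:200],(350,420),interpolation=cv2.INTER_CUBIC)]))
E
```

```text
t: 18.3
tcp_pos: [0.5122, 0.3519, 0.0696]
ee_rot: [0.104, 0.995, -0.004, -0.003]
force: [-0.2, -0.0, -1.4]
finger_gap: 0.0137
18.3 [0.5122 0.3519 0.0696] [[-0.978, 0.207, -0.007], [0.207, 0.978, -0.007], [0.005, -0.008, -1.0]] [ 0.58  0.58  1.7  -0.    0.86 -0.78] [-0.2 -0.  -1.4] 0.013709758318920936
[0.00147663 0.00842653 0.06949623]
```

View pics/c10.png

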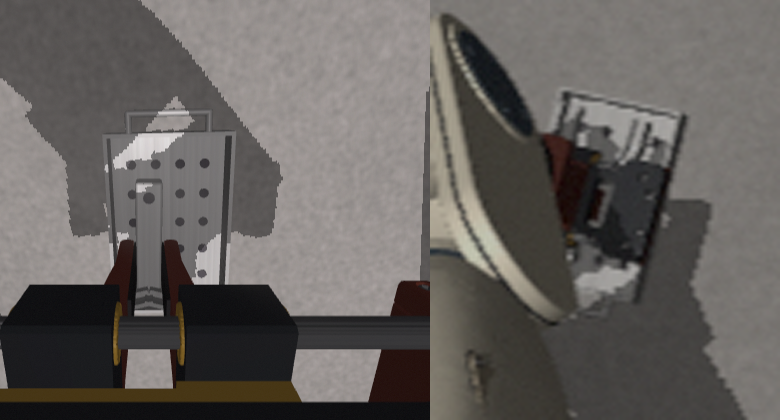

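The wrist view shows the cassette's near rim corners at (235,136) and (365,132), with its sides parallel to the tray handle. The handle end is at (278,182).

```bash
python3 - <<'E'
from h import *
f='w10.png'
A=ray(f,(235,136),.024)[:2];B=ray(f,(365,132),.024)[:2];E=ray(f,(278,182),.1036)[:2]
print(A,B,np.linalg.norm(A-B)); y=(B-A)/np.linalg.norm(B-A); x=np.array([y[1],-y[0]]);c=(A+B)/2+.076*x
print('yaw',np.arctan2(x[1],x[0]),'centre',c,'handle end',E)
tr=-.208; o=E+.062*np.array([np.cos(tr),np.sin(tr)]); print('origin',o,'in cassette',(o-c)@x,(o-c)@y)
S=ray(f,(130+118,285),.024)[:2]; print('side pt',S,'in cas',(S-c)@x,(S-c)@y)
E
```

```text
[0.44342122 0.33354485] [0.46022163 0.42651657] 0.09447748566860104
yaw -0.17877523433036452 centre [0.52661015 0.36651605] handle end [0.46734409 0.36138471]
origin [0.52800773 0.34858149] in cassette 0.004564505967601814 -0.017400196749412542
side pt [0.56417133 0.31419396] in cas 0.04626668214353854 -0.044808899315785355
```

```bash
python3 -m crank '[{"ax":-0.008,"ay":-0.005,"az":-0.015,"tx":0,"ty":0.011,"tz":0,"hand":1},{"ax":0,"ay":0,"az":0,"tx":0,"ty":0.002,"tz":0.01,"hand":1},{"ax":0,"ay":0,"az":0,"tx":0,"ty":0,"tz":0.015,"hand":1},{"ax":0,"ay":0,"az":0,"tx":0,"ty":0,"tz":0.01,"hand":1},{"ax":0,"ay":0,"az":0,"tx":0,"ty":0,"tz":0.005,"hand":1},{"ax":0,"ay":0,"az":0,"tx":0,"ty":0,"tz":0,"hand":1}]'; python3 - <<'E'
from h import *
st(); print(rel([.512,.365,-.019]))
E
```

```text
t: 19.0
tcp_pos: [0.5174, 0.3643, 0.0261]
ee_rot: [0.098, 0.995, 0.0, 0.001]
force: [0.2, 0.2, -1.1]
finger_gap: 0.0134
19.0 [0.5174 0.3643 0.0261] [[-0.981, 0.194, 0.001], [0.194, 0.981, 0.001], [-0.001, 0.001, -1.0]] [ 0.59  0.65  1.7  -0.    0.79 -0.78] [ 0.2  0.2 -1.1] 0.01339080732709614
[ 0.00545172 -0.00036473  0.04513977]
```

```bash
python3 -m crank '[{"ax":0,"ay":0,"az":0,"tx":0.004,"ty":-0.001,"tz":0.008,"hand":1},{"ax":0,"ay":0,"az":0,"tx":0,"ty":0,"tz":0.01,"hand":1},{"ax":0,"ay":0,"az":0,"tx":0,"ty":0,"tz":0.01,"hand":1},{"ax":0,"ay":0,"az":0,"tx":0,"ty":0,"tz":0.006,"hand":1},{"ax":0,"ay":0,"az":0,"tx":0,"ty":0,"tz":0,"hand":1}]'; python3 -m crank '[{"ax":0,"ay":0,"az":0,"tx":0,"ty":0,"tz":0.002,"hand":1},{"ax":0,"ay":0,"az":0,"tx":0,"ty":0,"tz":0.001,"hand":1}]'
```

```text
t: 19.5
tcp_pos: [0.5126, 0.364, -0.011]
ee_rot: [0.097, 0.995, 0.0, 0.0]
force: [-0.1, -0.2, -0.6]
finger_gap: 0.0135
t: 19.7
tcp_pos: [0.5129, 0.3641, -0.0142]
ee_rot: [0.097, 0.995, 0.0, 0.0]
force: [-0.9, 1.1, -1.3]
finger_gap: 0.0135
```

```bash
python3 -m crank '[{"ax":0,"ay":0,"az":0,"tx":0,"ty":0,"tz":0.002,"hand":1},{"ax":0,"ay":0,"az":0,"tx":0,"ty":0,"tz":0.001,"hand":1}]'; python3 -m crank '[{"ax":0,"ay":0,"az":0,"tx":0,"ty":0,"tz":0.001,"hand":1},{"ax":0,"ay":0,"az":0,"tx":0,"ty":0,"tz":0,"hand":1}]'
```

```text
t: 19.9
tcp_pos: [0.5134, 0.3644, -0.0168]
ee_rot: [0.097, 0.995, 0.001, 0.001]
force: [0.0, 0.4, -1.4]
finger_gap: 0.0134
t: 20.1
tcp_pos: [0.5136, 0.3645, -0.0177]
ee_rot: [0.098, 0.995, 0.001, 0.001]
force: [0.3, -0.1, -1.0]
finger_gap: 0.0133
```

```bash
python3 -m crank '[{"ax":0,"ay":0,"az":0,"tx":0,"ty":0,"tz":0.001,"hand":1},{"ax":0,"ay":0,"az":0,"tx":0,"ty":0,"tz":0,"hand":1}]'; python3 -m crank '[{"ax":0,"ay":0,"az":0,"tx":0,"ty":0,"tz":0.001,"hand":1},{"ax":0,"ay":0,"az":0,"tx":0,"ty":0,"tz":0,"hand":1}]'
```

```text
t: 20.3
tcp_pos: [0.5137, 0.3646, -0.0186]
ee_rot: [0.098, 0.995, 0.001, 0.001]
force: [0.4, 0.3, -0.5]
finger_gap: 0.0134
t: 20.5
tcp_pos: [0.514, 0.3648, -0.0187]
ee_rot: [0.098, 0.995, 0.001, 0.001]
force: [0.3, 0.4, -0.0]
finger_gap: 0.0134
```

The tool force went from about -1 N to 0, so the tray is resting on the floor. I release and retreat.

```bash
python3 -m crank '[{"ax":0,"ay":0,"az":0,"tx":0,"ty":0,"tz":0.0005,"hand":1},{"ax":0,"ay":0,"az":0,"tx":0,"ty":0,"tz":0,"hand":0.66},{"ax":0,"ay":0,"az":0,"tx":0,"ty":0,"tz":0,"hand":0.66},{"ax":0,"ay":0,"az":0,"tx":0,"ty":0,"tz":0,"hand":0.66},{"ax":0,"ay":0,"az":0,"tx":0,"ty":0,"tz":0,"hand":0.66},{"ax":0,"ay":0,"az":0,"tx":0,"ty":0,"tz":-0.02,"hand":0.66},{"ax":0,"ay":0,"az":0,"tx":0,"ty":0,"tz":-0.03,"hand":0.66},{"ax":0,"ay":0,"az":0,"tx":0,"ty":0,"tz":-0.04,"hand":0.66},{"ax":0,"ay":0,"az":0,"tx":0.03,"ty":0,"tz":-0.03,"hand":0.66}]'; python3 -m crank '[{"ax":0,"ay":0,"az":0,"tx":0.04,"ty":0,"tz":-0.02,"hand":0.66},{"ax":0,"ay":0,"az":0,"tx":0.04,"ty":0,"tz":-0.02,"hand":0.66},{"ax":0,"ay":0,"az":0,"tx":0.02,"ty":0,"tz":0,"hand":0.66},{"ax":0,"ay":0,"az":0,"tx":0,"ty":0,"tz":0,"hand":0.66}]';  python3 - <<'E'
from h import *
st(); a=snap('wrist','w11.png')['pixels']; b=snap('scene','s11.png')['pixels']
cv2.imwrite('pics/c11.png',np.hstack([cv2.resize(a,(460,345)),cv2.resize(b[200:310,400:500],(314,345),interpolation=cv2.INTER_CUBIC)]))
E
```

```text
t: 21.4
tcp_pos: [0.4837, 0.3684, 0.0992]
ee_rot: [0.099, 0.995, -0.001, -0.001]
force: [0.5, 2.1, 0.5]
finger_gap: 0.0296
t: 21.8
tcp_pos: [0.3826, 0.3902, 0.1458]
ee_rot: [0.099, 0.995, 0.002, 0.001]
force: [1.6, 0.1, 0.5]
finger_gap: 0.0298
21.8 [0.3826 0.3902 0.1458] [[-0.98, 0.197, 0.003], [0.197, 0.98, 0.003], [-0.002, 0.004, -1.0]] [ 0.77  0.37  1.85  0.    0.92 -0.6 ] [1.6 0.1 0.5] 0.029786642335921328
```

```bash
python3 - <<'E'
from h import *
a=cv2.imread('pics/scene1.png'); b=cv2.imread('pics/s11.png'); d=np.load('pics/s11.png.npz')
def pj(x,y,z): return cv2.projectPoints(np.array([[x,y,z]]),d['r'],d['t'],d['K'],None)[0].ravel()
c=np.array([.5245,.361]); t=-.19; X=np.array([np.cos(t),np.sin(t)]);Y=np.array([-X[1],X[0]])
poly=np.array([pj(*(c+u*X+v*Y),.006) for u,v in((-.07,-.044),(.07,-.044),(.07,.044),(-.07,.044))]).astype(np.int32)
m=np.zeros(a.shape[:2],np.uint8); cv2.fillPoly(m,[poly],1)
# rectify cassette floor at 1 px/mm in both pictures, print coarse difference map
src=np.array([pj(*(c+u*X+v*Y),.012) for u,v in((-.075,-.047),(.075,-.047),(.075,.047),(-.075,.047))],np.float32)
H=cv2.getPerspectiveTransform(src,np.float32([[0,0],[150,0],[150,94],[0,94]]))
ga,gb=[cv2.cvtColor(cv2.warpPerspective(i,H,(150,94)),cv2.COLOR_BGR2GRAY).astype(int) for i in(a,b)]
D=np.abs(ga-gb); D=cv2.blur(D.astype(np.float32),(5,5))[3::6,2::5]
for r in D: print(''.join('#' if v>18 else '+' if v>9 else '.' for v in r))
# spatula / others: overall changes elsewhere
E
```

```text
..............................
..............................
.........................+#+..
..................##+#...##...
................+##+.+...+++..
...............+##++##........
................#++##.........
....+++...+#...##.##..........
....##.........##+##..........
...............#####+.........
................##.##+........
................###+.+++++#+..
.................+###.....++..
....................+++++.....
..............................
..............................
```

The difference map shows the horseshoe and handle centred in the cassette (origin about 5 mm off centre along x, about 0 along y). I hand in.

```bash
python3 - <<'E'
from h import *
print(ctrl.close_job()); st()
E
```

```text
the job is handed in; nothing more can be done
None
the job is handed in; nothing more can be done
```

I moved the spatula onto the mat, then lifted the lower tray out of the tub by its handle and set it down in the cassette. I handed the job in at about 22 s of robot time. No verdict is reported, so the result rests on my own checks below.

**Checks that passed**
- **Spatula:** the top picture after release shows it wholly inside the mat. I did not look at it again at the end.
- **Spatula contact:** it touched down where predicted, with a brief peak of about 18 N at the wrist.
- **Tray position:** the difference between the first and last scene pictures shows the horseshoe and handle inside the cassette. Its origin is about 5 mm off centre along x and about 0 along y.
- **Tray height:** the tool force dropped to zero at the floor height before I released it, and the gripper was about 14 cm up and clear when I handed in.

**What disagreed or failed**
- **Finger height:** the first two grasps closed on air above the spatula. The true fingertips turned out to be about 26 mm above the TCP reading, not 8 mm below it. I found this by touching the handle top with the fingers shut, at about 37 N. The corrected height held at all three later grasps and placings.
- **Cassette centre:** two estimates differed by up to 10 mm, so I aimed between them, within the tray's side clearance.
- **Last view:** the picture limit was reached, so the final tray position was checked only by calculation. I did not measure whether it lies flat, or whether the other objects moved. I felt no unexpected contact.

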